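Snap the cover of the repaired instrument case shut all round

TASK

Close up the repaired instrument case: press down the rim of its cover, going round the blue thumb pads on its four sides, until all four sections have clicked fully home. Only push with the fingers, do not press on the clear window in the middle, and leave the things lying around the case where they are: nothing is to be picked up or knocked over.

Things in the scene. Friction and masses are not known exactly. Their poses are not given: they have to be found in the camera images.
- case: Grey instrument case, 160 (x) by 130 (y) mm, held fast by four low corner brackets. Origin: centre of its underside, on the mat, 2 mm above the bench top; z up. Its cover: four dark rim sections, one per side, round a clear window. An unclipped section stands 7 mm higher and bares an orange seal on the case's outside; shut, it hides the seal and its pad lies 52 mm above the underside.
- window: Clear window in the middle of the cover, 112 by 82 by 3 mm, with a circuit board under it. Origin at its centre; its top lies 42 mm above the case's underside, 10 mm below the pads of shut sections. Brittle: not to be pressed.
- rim_front (a joint): Travel of the rim section on the case's -x side, straight down: 0 = up, unclipped; 0.007 m = fully home. It snaps: gives at about 12 N, resistance fades to nothing at 4 mm, beyond that it pulls itself home and stays; let go earlier, it springs back up.
- rim_front_pad (a point): Centre of the top of the blue thumb pad (22 mm across the rim, 46 mm along it, raised 2 mm) on the section on the case's -x side, at -70.5, 0 mm in the case's x, y; 59 mm above the case's underside when up, 52 mm when shut. The section is 25 mm wide and 134 mm along the case's y.
- rim_back (a joint): Travel of the rim section on the case's +x side, straight down: 0 = up, unclipped; 0.007 m = fully home. It snaps: gives at about 12 N, resistance fades to nothing at 4 mm, beyond that it pulls itself home and stays; let go earlier, it springs back up.
- rim_back_pad (a point): Centre of the top of the blue thumb pad (22 mm across the rim, 46 mm along it, raised 2 mm) on the section on the case's +x side, at 70.5, 0 mm in the case's x, y; 59 mm above the case's underside when up, 52 mm when shut. The section is 25 mm wide and 134 mm along the case's y.
- rim_left (a joint): Travel of the rim section on the case's +y side, straight down: 0 = up, unclipped; 0.007 m = fully home. It snaps: gives at about 12 N, resistance fades to nothing at 4 mm, beyond that it pulls itself home and stays; let go earlier, it springs back up.
- rim_left_pad (a point): Centre of the top of the blue thumb pad (22 mm across the rim, 46 mm along it, raised 2 mm) on the section on the case's +y side, at 0, 54.5 mm in the case's x, y; 59 mm above the case's underside when up, 52 mm when shut. The section is 25 mm wide and 112 mm along the case's x.
- rim_right (a joint): Travel of the rim section on the case's -y side, straight down: 0 = up, unclipped; 0.007 m = fully home. It snaps: gives at about 12 N, resistance fades to nothing at 4 mm, beyond that it pulls itself home and stays; let go earlier, it springs back up.
- rim_right_pad (a point): Centre of the top of the blue thumb pad (22 mm across the rim, 46 mm along it, raised 2 mm) on the section on the case's -y side, at 0, -54.5 mm in the case's x, y; 59 mm above the case's underside when up, 52 mm when shut. The section is 25 mm wide and 112 mm along the case's x.
- flux: Amber flux jar with a black lid, 44 mm across, 55 mm high, standing upright; origin at the centre of its underside. A bystander.
- solder: Grey solder spool, 54 mm across, 36 mm high, standing on its flange; origin at the centre of its underside. A bystander.
- capacitor: Blue capacitor can, 30 mm across, 35 mm high, standing upright; origin at the centre of its underside. A bystander.
- screwdriver: Screwdriver, 170 mm long, lying flat; origin under its middle, its length along its own x. A bystander.
There are look-alikes about, which are no part of the job. Of the things that look like the case, the larger one is meant.

How it is judged:
By the outcome, as a careful person would: the job done as asked, in the order asked, and still so for the second after the job is handed in, with the robot touching nothing.
It also fails if it takes over 45 s, if anything falls off the work surface, if the arm or the gripper's body presses on something with over 40 N, if the wrist force passes 120 N, or if a joint passes its speed limit or range.

ROBOT

A 6-joint arm with a two-finger parallel gripper is mounted at the origin on the work surface. World frame = base frame: x ahead of the robot, y to its left, z up, the work surface at z = 0. Lengths are in mm, angles in rad, forces in N, time in s.
With the tool pointing down it reaches from about 300 to 775 mm from the base axis. Payload 14.6 kg.
Tool frame: the origin (TCP) lies midway between the tips of the shut fingers; the grasp point (between the pads) lies 19 mm behind it (manip.hold_point_z is the distance from the TCP to the grasp point, in mm); z points along the fingers, y is the direction in which the jaws open and shut (so a half turn about z gives the same grasp; the last joint's range is limited). The gripper opens to 94 mm and grips with 3 to 60 N. Pads are 16 mm wide; open, the fingers measure 119 mm over their backs; the gripper's body (75 mm by 177 mm) begins 78 mm behind the grasp point.
Start: joints at [1.058, 0.3, 1.521, -0, 1.321, -0.067], TCP at [237.145, 496.237, 205.446] pointing down, gripper open.
Joint ranges: [-3.03, 3.03], [-0.79, 2.21], [0.23, 2.52], [-1.04, 4.18], [0, 3.07], [-2.55, 2.55]. Speed limits (rad/s): [2.22, 2.22, 2.57, 3.14, 3.14, 3.14].

INTERFACE

Orientations are given as [roll, pitch, yaw] about the fixed x, y, z axes, in that order (R = Rz(yaw) Ry(pitch) Rx(roll)).
In Python, from cell import manip gives the robot as it stands.
- The arm moves only by the shell command python3 -m crank 'ROWS' [OPENING] [FORCE]. ROWS is JSON, a list of rows, each an object with "offset": the shift along the world's x, y, z in m, a list of three; "spin": the turn about the world's z in degrees. In form: [{"offset": [dx, dy, dz], "spin": spin}, ...]. A call has exactly 8 rows; each row is the pose to reach, as a shift and turn from the pose measured when the call began; what a row does not reach only later rows make up. A row lasts 1/12 s, in which the tool goes at most 41.7 mm and 7.16 degrees, less where a joint would pass 70% of its speed; a pose out of reach is approached as far as the arm can. A call with a gripper value outside its range is refused whole. OPENING is the opening, from 0 (shut) to 1 (fully open), set as the call begins (- or left out, the last holds). The fingers move at their own pace and stop on an object; FORCE is the grip in N (left out, the last holds). Time passes only in rows, so rows that repeat a pose let the fingers close, or fill a call up. It gives the time, the measured TCP pose, the force and the opening at its end, in the units of the state.
- manip.read_state(): the state, without advancing time (a new reading comes with each control period).
- manip.camera(name): name is "scene" or "top"; returns a dict with "pixels" (400x640x3 uint8, red, green, blue), "fx", "fy", "cx", "cy" (pixels), "extrinsics" (4x4, takes a point from world to camera coordinates). Camera axes: x right, y down, z forward; pixel columns grow to the right and rows downward; lengths in mm; the calibration is good to about 2 mm. A picture is of the moment at which its call begins. There is no depth.
- manip.sign_off(): hands the job in, once; it reports no verdict.
Trained networks look in a picture, given as the dict that the camera call returned (one of the last four; its "shot" number tells which), for a name from the list of things; names that differ only in an ending like _2 or _b are one class to them, and where a whole thing is asked for, a point or a joint stands for the part that bears it (a point fixed in the world has none). Each returns a list of dicts, best first, with "conf" (0 to 1); they miss things now and then, are a little off and sometimes report something else, mostly with a low value. They report only what shows in the picture. A call takes as long as a camera call. They do not tell look-alikes from the thing itself.
- manip.search_frame(picture, name): "location" ([x, y, z] in mm, in world coordinates, good to about 4 mm: the middle of the surface that is visible of it).
- manip.masks_of(picture, name): "mask" (400x640 bool, what is visible of it).
The state is a dict: "clock": time; "joints": joint angles; "qd": joint speeds; "effort": joint torques, N m; "eef_pos": TCP position; "eef_rot": TCP orientation; "wrist_force": force on the tool from outside, world axes, zero at the start; "moment": the same for the moment, N m; "finger_gap": finger opening in mm.
Only numpy, scipy, OpenCV 4.12 (cv2) and the standard library are available. Lean on these libraries where they do the work, as an engineer would, in place of code of your own. Each camera call takes 0.05 s, during which the arm holds its last target. There are 200 camera calls.

## Working session

There is one attempt and no reset: what is moved stays moved. The work goes in short steps, Python scripts to look and compute and a shell command to move; the robot and the scene stay as the last step left them, time stands still between calls to the robot, and variables do not carry over. Pictures are saved under pics/ and viewed, about 8 in all and at most 12, crops included, and the job is handed in when it is done.

```bash
mkdir -p pics; python3 - <<'E'
from cell import manip
import cv2
s=manip.read_state();print(s['clock'],s['eef_pos'],s['eef_rot'],s['finger_gap'],s['wrist_force'])
for n in("top","scene"):
    p=manip.camera(n);cv2.imwrite(f"pics/{n}1.png",p['pixels'][:,:,::-1])
    print(n,p['fx'],p['cx'],p['cy'],p['extrinsics'].tolist() if hasattr(p['extrinsics'],'tolist') else p['extrinsics'])
    for o in("case","window","rim_front_pad","rim_back_pad","rim_left_pad","rim_right_pad","flux","solder","capacitor","screwdriver"):
        print(o,[([round(float(v)) for v in d['location']],round(d['conf'],2)) for d in manip.search_frame(p,o)])
E
```

```text
0.0 [237.01552837 496.02737905 204.90236986] [-3.14047572e+00 -9.15925446e-05  2.69578693e+00] 94.10365484567153 [ 0.26293493 -0.41432121  0.07714472]
top 408.9848801194074 313.58758420826257 198.9683869544008 [[0.024238866147543673, -0.9996920678814941, 0.005314770239881864, 36.071435924723126], [-0.9758639723826826, -0.024814595708301565, -0.21696484333947735, 566.271485229588], [0.21702991677041183, 7.248899783596348e-05, -0.9761649501861727, 629.4029703145651], [0.0, 0.0, 0.0, 1.0]]
case [([529, -34, 62], 0.71), ([489, 4, 56], 0.61), ([490, 207, 45], 0.6)]
window [([496, 210, 30], 0.98), ([530, -39, 46], 0.93)]
rim_front_pad [([479, -84, 59], 0.8), ([452, 166, 43], 0.64)]
rim_back_pad [([580, 17, 57], 0.98), ([526, 246, 45], 0.7), ([608, 81, 38], 0.68)]
rim_left_pad [([487, 6, 57], 0.82), ([461, 233, 46], 0.64)]
rim_right_pad [([521, 177, 52], 0.89), ([566, -74, 60], 0.77)]
flux [([417, 44, 58], 0.61), ([525, -35, 63], 0.59)]
solder [([608, -136, 38], 0.95)]
capacitor [([607, 80, 36], 0.71), ([527, -35, 63], 0.37)]
screwdriver [([435, -163, 26], 0.58)]
scene 394.2570729693019 312
[... 195 characters left out ...]
3645945], [-0.6467514301391715, -0.5166275877765475, -0.5610780009598689, 1088.8113063195176], [0.0, 0.0, 0.0, 1.0]]
case [([555, -17, 43], 0.89), ([509, 213, 31], 0.89), ([578, -69, 60], 0.4)]
window [([525, -43, 46], 0.81), ([492, 207, 32], 0.78)]
rim_front_pad [([486, -81, 61], 0.96), ([454, 168, 47], 0.87)]
rim_back_pad [([539, 248, 46], 0.7), ([584, 19, 62], 0.66)]
rim_left_pad [([499, 9, 59], 0.76), ([523, -42, 46], 0.74), ([473, 235, 48], 0.63)]
rim_right_pad [([530, 180, 43], 0.71), ([573, -70, 56], 0.68), ([487, -78, 59], 0.4)]
flux [([431, 51, 35], 0.68), ([577, -69, 56], 0.24)]
solder [([618, -137, 30], 0.97)]
capacitor [([617, 87, 31], 0.69)]
screwdriver [([454, -184, 27], 0.57)]
```

View pics/top1.png

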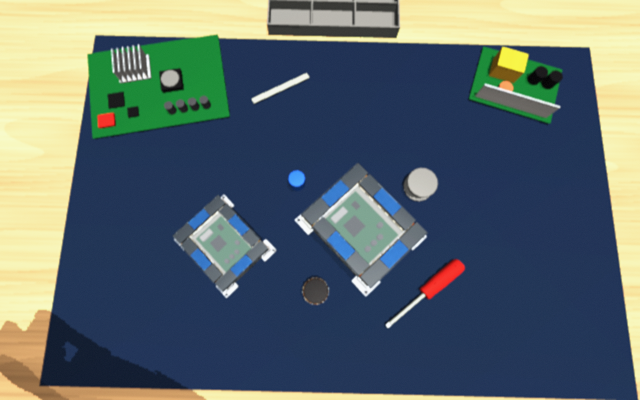

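View pics/scene1.png

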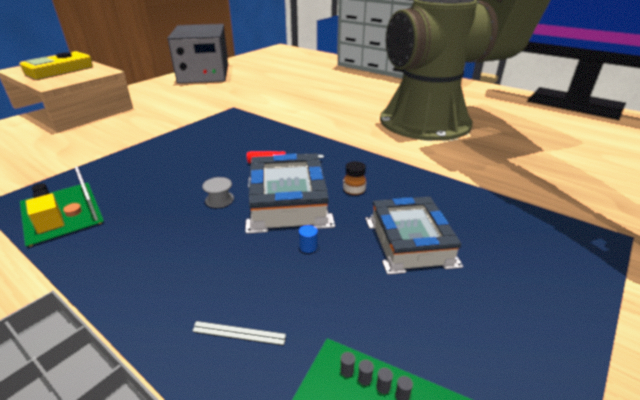

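The larger case is centred near (530, -33) at about 45° yaw (top px 363,228). The flux jar is at px (315,290), the capacitor at (297,179), the spool at (421,184) and the screwdriver at (425,295). Next I'll refine the case pose from the blue pad centroids and check the result with an overlay.

```bash
cat > fit.py <<'E'
from cell import manip
import cv2,numpy as np
from scipy.optimize import least_squares
P=np.array([[-70.5,0],[70.5,0],[0,54.5],[0,-54.5]]);N=["front","back","left","right"]
def proj(c,X):
    q=np.c_[X,np.ones(len(X))]@np.array(c['extrinsics']).T
    return np.c_[c['fx']*q[:,0]/q[:,2]+c['cx'],c['fy']*q[:,1]/q[:,2]+c['cy']]
def world(p,h,Q=P):
    a=p[2];R=np.array([[np.cos(a),-np.sin(a)],[np.sin(a),np.cos(a)]])
    return np.c_[Q@R.T+p[:2],h*np.ones(len(Q))]
def shots(tag,p,h):
    out=[]
    for n in("top","scene"):
        c=manip.camera(n);im=np.ascontiguousarray(c['pixels'][:,:,::-1])
        hsv=cv2.cvtColor(im,cv2.COLOR_BGR2HSV)
        m=cv2.inRange(hsv,(100,120,100),(120,255,255))
        k,_,st,ce=cv2.connectedComponentsWithStats(m)
        u=proj(c,world(p,h));obs=[]
        for x in u:
            j=[i for i in range(1,k) if st[i,4]>40 and np.hypot(*(ce[i]-x))<14]
            obs.append(ce[min(j,key=lambda i:np.hypot(*(ce[i]-x)))] if j else [np.nan]*2)
        out.append((c,im,np.array(obs)))
    return out
def draw(c,im,p,h,name,s=5):
    big=cv2.resize(im,None,fx=s,fy=s,interpolation=cv2.INTER_CUBIC)
    for x in P:
        Q=x+np.array([[-1,-1],[1,-1],[1,1],[-1,1]])*([11,23] if x[0] else [23,11])
        v=(proj(c,world(p,h,Q))+.5)*s
        cv2.polylines(big,[v.astype(np.int32)],True,(0,255,255),1)
    a=(proj(c,world(p,h)).mean(0)*s).astype(int)
    cv2.imwrite(name,big[max(a[1]-290,0):a[1]+290,max(a[0]-340,0):a[0]+340])
E
python3 - <<'E'
from fit import *
p0=np.array([531,-33,np.pi/4]);S=shots("a",p0,61)
for sel in([0],[1],[0,1]):
    f=lambda p:np.concatenate([np.nan_to_num((proj(S[i][0],world(p,61))-S[i][2]).ravel()) for i in sel])
    r=least_squares(f,p0,x_scale=[10,10,.1]);print(sel,r.x,np.degrees(r.x[2]),np.round(r.fun,1))
print(world(r.x,61).round(1))
draw(*S[0][:2],r.x,61,"pics/t2.png");draw(*S[1][:2],r.x,61,"pics/s2.png")
E
```

```text
[0] [526.8078342  -35.09568568   0.77413983] 44.354945000298954 [ 0.1 -0.1  0.2 -0.1  0.  -0.  -0.3  0.2]
[1] [528.10452606 -35.48246611   0.7564955 ] 43.3439992201867 [-0.4  0.2 -0.2 -0.2 -0.2  0.4  0.8 -0.2]
[0, 1] [527.28012396 -35.42193487   0.76704087] 43.94820431579734 [ 0.1 -0.2  0.6 -0.5  0.1 -0.5  0.   0.1 -0.5  0.1  0.6 -0.4  0.   0.1
  1.2 -0.2]
[[476.5 -84.3  61. ]
 [578.   13.5  61. ]
 [489.5   3.8  61. ]
 [565.1 -74.7  61. ]]
```

View pics/t2.png

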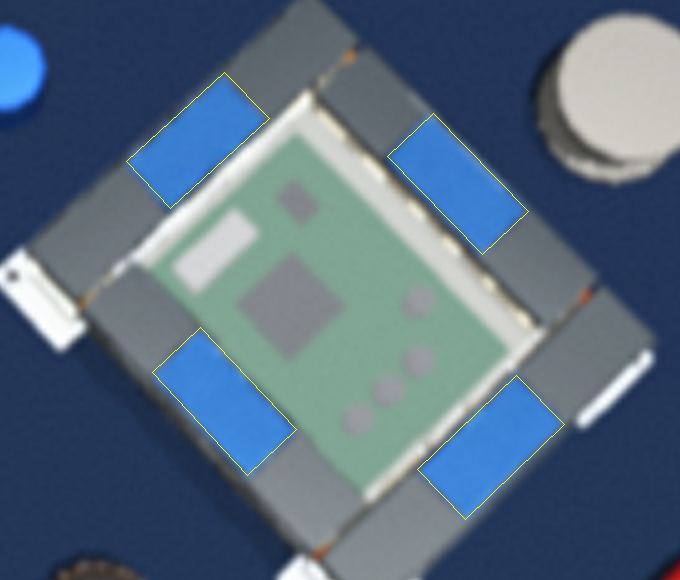

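View pics/s2.png

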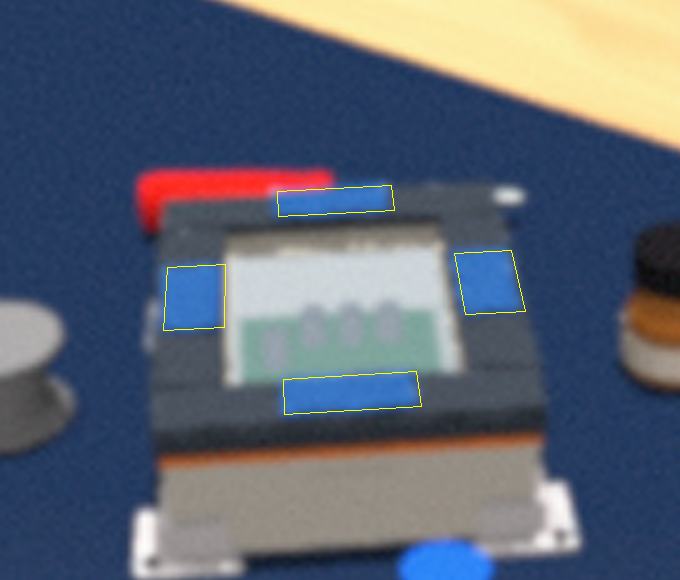

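The overlay matches all four pads and the orange seal shows, so the sections are up. I'll start with the left pad and go round left, front, right, back with the fingers shut.

```bash
python3 -m crank '[{"offset":[0.008,-0.016,0],"spin":-3},{"offset":[0.024,-0.048,0],"spin":-6},{"offset":[0.042,-0.082,0],"spin":-9},{"offset":[0.060,-0.117,0],"spin":-12},{"offset":[0.078,-0.152,0],"spin":-15},{"offset":[0.096,-0.187,0],"spin":-18},{"offset":[0.114,-0.222,0],"spin":-20.5},{"offset":[0.132,-0.257,0],"spin":-20.5}]' 0 20
```

```text
clock: 1.87
eef_pos: [369.6, 237.5, 205.7]
eef_rot: [3.141, 0.0, 2.335]
wrist_force: [0.2, 0.8, 0.6]
finger_gap: 44.3
```

Remaining to the left pad: (120, -234), then down to z≈90.

```bash
python3 -m crank '[{"offset":[0.018,-0.035,0],"spin":0},{"offset":[0.036,-0.070,-0.005],"spin":0},{"offset":[0.054,-0.105,-0.02],"spin":0},{"offset":[0.072,-0.140,-0.04],"spin":0},{"offset":[0.090,-0.175,-0.06],"spin":0},{"offset":[0.106,-0.207,-0.08],"spin":0},{"offset":[0.120,-0.234,-0.1],"spin":0},{"offset":[0.120,-0.234,-0.115],"spin":0}]'
```

```text
clock: 2.53
eef_pos: [490.9, -0.8, 88.9]
eef_rot: [-3.142, 0.0, 2.332]
wrist_force: [-0.4, 1.2, -0.6]
finger_gap: 0.4
```

```bash
python3 -m crank '[{"offset":[-0.001,0.004,-0.005],"spin":0},{"offset":[-0.001,0.004,-0.012],"spin":0},{"offset":[-0.001,0.004,-0.018],"spin":0},{"offset":[-0.001,0.004,-0.022],"spin":0},{"offset":[-0.001,0.004,-0.024],"spin":0},{"offset":[-0.001,0.004,-0.026],"spin":0},{"offset":[-0.001,0.004,-0.026],"spin":0},{"offset":[-0.001,0.004,-0.026],"spin":0}]'
```

```text
clock: 3.2
eef_pos: [490.0, 3.4, 63.3]
eef_rot: [3.141, 0.001, 2.332]
wrist_force: [0.4, 0.0, -0.3]
finger_gap: 0.3
```

```bash
python3 -m crank '[{"offset":[0,0,-0.001],"spin":0},{"offset":[0,0,-0.002],"spin":0},{"offset":[0,0,-0.0035],"spin":0},{"offset":[0,0,-0.005],"spin":0},{"offset":[0,0,-0.0065],"spin":0},{"offset":[0,0,-0.008],"spin":0},{"offset":[0,0,-0.009],"spin":0},{"offset":[0,0,-0.009],"spin":0}]'
```

```text
clock: 3.87
eef_pos: [490.0, 3.4, 54.2]
eef_rot: [3.141, 0.001, 2.332]
wrist_force: [-1.3, -0.0, 1.8]
finger_gap: 0.5
```

```bash
python3 -m crank '[{"offset":[0,0,-0.0005],"spin":0},{"offset":[0,0,-0.001],"spin":0},{"offset":[0,0,-0.0015],"spin":0},{"offset":[0,0,-0.0015],"spin":0},{"offset":[0,0,-0.0015],"spin":0},{"offset":[0,0,-0.0015],"spin":0},{"offset":[0,0,-0.0015],"spin":0},{"offset":[0,0,-0.0015],"spin":0}]'
```

```text
clock: 4.53
eef_pos: [490.1, 3.4, 54.0]
eef_rot: [3.141, 0.001, 2.332]
wrist_force: [-8.5, -0.2, 21.0]
finger_gap: 0.3
```

The left section stopped hard at z=54.0 with 21 N, so it is home. Rising and moving to the front pad with a -90° spin.

```bash
python3 -m crank '[{"offset":[0,0,0.010],"spin":0},{"offset":[0,0,0.030],"spin":-6},{"offset":[-0.002,-0.013,0.036],"spin":-13},{"offset":[-0.004,-0.030,0.036],"spin":-20},{"offset":[-0.007,-0.048,0.036],"spin":-27},{"offset":[-0.010,-0.065,0.036],"spin":-34},{"offset":[-0.0125,-0.080,0.036],"spin":-41},{"offset":[-0.0135,-0.0877,0.036],"spin":-48}]' && python3 -m crank '[{"offset":[0,0,0],"spin":-7},{"offset":[0,0,0],"spin":-14},{"offset":[0,0,0],"spin":-21},{"offset":[0,0,0],"spin":-28},{"offset":[0,0,0],"spin":-35},{"offset":[0,0,0],"spin":-40},{"offset":[0,0,0],"spin":-42},{"offset":[0,0,0],"spin":-42}]'
```

```text
clock: 5.2
eef_pos: [476.4, -85.7, 90.1]
eef_rot: [3.141, 0.001, 1.487]
wrist_force: [0.8, 1.1, -0.1]
finger_gap: 0.8
clock: 5.87
eef_pos: [476.4, -85.8, 90.2]
eef_rot: [3.141, 0.001, 0.753]
wrist_force: [-0.2, 0.1, -0.5]
finger_gap: 0.7
```

```bash
python3 -m crank '[{"offset":[0,0.0015,-0.006],"spin":0},{"offset":[0,0.0015,-0.014],"spin":0},{"offset":[0,0.0015,-0.020],"spin":0},{"offset":[0,0.0015,-0.024],"spin":0},{"offset":[0,0.0015,-0.027],"spin":0},{"offset":[0,0.0015,-0.028],"spin":0},{"offset":[0,0.0015,-0.028],"spin":0},{"offset":[0,0.0015,-0.028],"spin":0}]' && python3 -m crank '[{"offset":[0,0,-0.0015],"spin":0},{"offset":[0,0,-0.003],"spin":0},{"offset":[0,0,-0.0045],"spin":0},{"offset":[0,0,-0.006],"spin":0},{"offset":[0,0,-0.0075],"spin":0},{"offset":[0,0,-0.009],"spin":0},{"offset":[0,0,-0.0095],"spin":0},{"offset":[0,0,-0.0095],"spin":0}]'
```

```text
clock: 6.53
eef_pos: [476.5, -84.3, 62.3]
eef_rot: [3.141, 0.001, 0.753]
wrist_force: [0.5, 0.5, 0.5]
finger_gap: 0.0
clock: 7.2
eef_pos: [476.7, -84.3, 54.0]
eef_rot: [3.14, 0.001, 0.753]
wrist_force: [-7.2, 2.1, 20.1]
finger_gap: 0.2
```

The front section is home too (z=54.0, 20 N). Next is the right pad, then down onto it.

```bash
python3 -m crank '[{"offset":[0,0,0.010],"spin":0},{"offset":[0,0,0.030],"spin":6},{"offset":[0.013,0.001,0.036],"spin":13},{"offset":[0.030,0.003,0.036],"spin":20},{"offset":[0.048,0.005,0.036],"spin":27},{"offset":[0.065,0.007,0.036],"spin":34},{"offset":[0.080,0.009,0.036],"spin":41},{"offset":[0.0885,0.0096,0.036],"spin":48}]' && python3 -m crank '[{"offset":[0,0,0],"spin":7},{"offset":[0,0,0],"spin":14},{"offset":[0,0,0],"spin":21},{"offset":[0,0,0],"spin":28},{"offset":[0,0,0],"spin":35},{"offset":[0,0,0],"spin":40},{"offset":[0,0,0],"spin":42},{"offset":[0,0,0],"spin":42}]'
```

```text
clock: 7.87
eef_pos: [566.5, -74.4, 90.0]
eef_rot: [3.14, 0.001, 1.597]
wrist_force: [-0.5, -0.2, 0.8]
finger_gap: 0.1
clock: 8.53
eef_pos: [566.5, -74.5, 90.1]
eef_rot: [3.14, 0.001, 2.332]
wrist_force: [-0.2, 0.3, -0.2]
finger_gap: 0.3
```

```bash
python3 -m crank '[{"offset":[-0.0015,0,-0.006],"spin":0},{"offset":[-0.0015,0,-0.014],"spin":0},{"offset":[-0.0015,0,-0.020],"spin":0},{"offset":[-0.0015,0,-0.024],"spin":0},{"offset":[-0.0015,0,-0.027],"spin":0},{"offset":[-0.0015,0,-0.028],"spin":0},{"offset":[-0.0015,0,-0.028],"spin":0},{"offset":[-0.0015,0,-0.028],"spin":0}]' && python3 -m crank '[{"offset":[0,0,-0.0015],"spin":0},{"offset":[0,0,-0.003],"spin":0},{"offset":[0,0,-0.0045],"spin":0},{"offset":[0,0,-0.006],"spin":0},{"offset":[0,0,-0.0075],"spin":0},{"offset":[0,0,-0.009],"spin":0},{"offset":[0,0,-0.0095],"spin":0},{"offset":[0,0,-0.0095],"spin":0}]'
```

```text
clock: 9.2
eef_pos: [565.1, -74.5, 62.2]
eef_rot: [3.14, 0.001, 2.332]
wrist_force: [0.0, 0.2, 0.6]
finger_gap: 0.8
clock: 9.87
eef_pos: [565.3, -74.5, 54.0]
eef_rot: [3.139, 0.002, 2.332]
wrist_force: [-6.4, 1.0, 16.7]
finger_gap: 0.6
```

Right is home. Now the back pad: delta (12.7, 88), spin -90°.

```bash
python3 -m crank '[{"offset":[0,0,0.010],"spin":0},{"offset":[0,0,0.030],"spin":-6},{"offset":[0.002,0.013,0.036],"spin":-13},{"offset":[0.004,0.030,0.036],"spin":-20},{"offset":[0.007,0.048,0.036],"spin":-27},{"offset":[0.010,0.065,0.036],"spin":-34},{"offset":[0.012,0.080,0.036],"spin":-41},{"offset":[0.0127,0.087,0.036],"spin":-48}]' && python3 -m crank '[{"offset":[0,0,0],"spin":-7},{"offset":[0,0,0],"spin":-14},{"offset":[0,0,0],"spin":-21},{"offset":[0,0,0],"spin":-28},{"offset":[0,0,0],"spin":-35},{"offset":[0,0,0],"spin":-40},{"offset":[0,0,0],"spin":-42},{"offset":[0,0,0],"spin":-42}]'
```

```text
clock: 10.53
eef_pos: [578.2, 14.1, 90.3]
eef_rot: [3.139, 0.002, 1.489]
wrist_force: [-0.2, -0.0, 0.1]
finger_gap: 0.4
clock: 11.2
eef_pos: [578.3, 14.1, 90.4]
eef_rot: [3.139, 0.001, 0.754]
wrist_force: [0.4, -0.9, 0.6]
finger_gap: 0.3
```

```bash
python3 -m crank '[{"offset":[0,-0.0005,-0.006],"spin":0},{"offset":[0,-0.0005,-0.014],"spin":0},{"offset":[0,-0.0005,-0.020],"spin":0},{"offset":[0,-0.0005,-0.024],"spin":0},{"offset":[0,-0.0005,-0.027],"spin":0},{"offset":[0,-0.0005,-0.028],"spin":0},{"offset":[0,-0.0005,-0.028],"spin":0},{"offset":[0,-0.0005,-0.028],"spin":0}]' && python3 -m crank '[{"offset":[0,0,-0.0015],"spin":0},{"offset":[0,0,-0.003],"spin":0},{"offset":[0,0,-0.0045],"spin":0},{"offset":[0,0,-0.006],"spin":0},{"offset":[0,0,-0.0075],"spin":0},{"offset":[0,0,-0.009],"spin":0},{"offset":[0,0,-0.0098],"spin":0},{"offset":[0,0,-0.0098],"spin":0}]'
```

```text
clock: 11.87
eef_pos: [578.4, 13.6, 62.6]
eef_rot: [3.139, 0.001, 0.754]
wrist_force: [0.3, -0.8, -0.2]
finger_gap: 0.5
clock: 12.53
eef_pos: [578.6, 13.6, 54.1]
eef_rot: [3.138, 0.001, 0.754]
wrist_force: [-7.8, 0.4, 15.6]
finger_gap: 0.9
```

All four bottomed out. Retreat up and aside, then look.

```bash
python3 -m crank '[{"offset":[0,0,0.010],"spin":0},{"offset":[0,0,0.040],"spin":0},{"offset":[0,0,0.075],"spin":0},{"offset":[0,0,0.11],"spin":0},{"offset":[-0.015,0.025,0.13],"spin":0},{"offset":[-0.03,0.055,0.14],"spin":0},{"offset":[-0.05,0.085,0.15],"spin":0},{"offset":[-0.07,0.115,0.15],"spin":0}]' && python3 -m crank '[{"offset":[-0.025,0.03,0],"spin":0},{"offset":[-0.05,0.06,0],"spin":0},{"offset":[-0.075,0.09,0],"spin":0},{"offset":[-0.10,0.12,0],"spin":0},{"offset":[-0.12,0.15,0],"spin":0},{"offset":[-0.14,0.18,0],"spin":0},{"offset":[-0.15,0.2,0],"spin":0},{"offset":[-0.15,0.2,0],"spin":0}]'
python3 - <<'E'
from fit import *
p0=np.array([527.3,-35.4,.767]);S=shots("b",p0,54)
for h in(54,61):
  for i in(0,1):print(h,i,np.round(S[i][2]-proj(S[i][0],world(p0,h)),1).tolist())
for i in(0,1):draw(*S[i][:2],p0,54,f"pics/z3{i}.png")
cv2.imwrite("pics/top3.png",S[0][1])
E
```

```text
clock: 13.2
eef_pos: [508.4, 129.7, 206.3]
eef_rot: [3.137, -0.002, 0.754]
wrist_force: [0.9, 0.9, 0.4]
finger_gap: 0.7
clock: 13.87
eef_pos: [356.5, 332.5, 206.6]
eef_rot: [3.137, -0.003, 0.757]
wrist_force: [0.4, -0.1, -0.4]
finger_gap: 0.5
54 0 [[0.0, 0.1], [-0.7, 0.5], [-0.1, 0.7], [-0.2, 0.1]]
54 1 [[-0.9, 0.9], [-0.5, 0.5], [0.2, 0.1], [-1.0, 0.2]]
61 0 [[-0.8, 0.5], [-0.9, 1.5], [-0.4, 1.1], [-1.0, 0.9]]
61 1 [[-0.7, 4.0], [-0.4, 3.9], [0.2, 3.4], [-0.7, 3.4]]
```

View pics/z31.png

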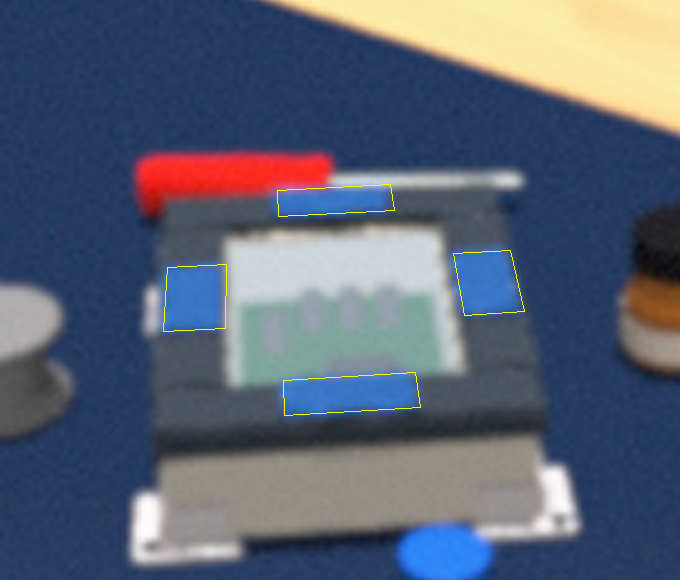

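View pics/top3.png

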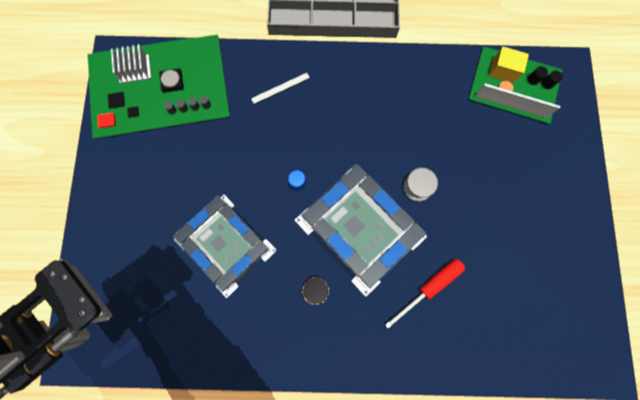

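The close-up shows all four pads at the shut height and no orange seal on the visible side. In the top view the jar (315,290), can (297,179), spool (421,184) and screwdriver (425,295) are where they were, and the arm is clear of everything.

```bash
python3 -c "
from cell import manip
print(manip.sign_off())"
```

```text
the job is handed in; nothing more can be done
None
```

The larger case is closed: I pressed the left, front, right and back pads in turn with shut fingers. I handed the job in with the arm clear at about 14 s.

- **Each press:** every pad stopped hard at z ≈ 54 mm, the fully home height. Force there was 16–21 N upwards, with 6–9 N sideways in x.
- **Final pictures:** all four pads match the shut height to within about 1 pixel in both cameras. At the raised height they would be 3–4 pixels off in the scene view. No orange seal shows on the side the scene camera sees; the other sides I judged by pad height and press depth alone.
- **Things around the case:** the flux jar, capacitor, solder spool and screwdriver look unmoved, and I never pressed on the window.

No check failed. The pose fits from the two cameras differed by about 1 mm and 1°, and I used the combined fit.

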